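# Clear sea glass from a T-slot with the slot scraper

## Robot

A 7-joint arm with a two-finger parallel gripper is mounted at the origin on the work surface. World frame = base frame: x ahead of the robot, y to its left, z up, the work surface at z = 0. Lengths are in mm, angles in rad, forces in N, time in s.
With the tool pointing down it reaches from about 425 to 825 mm from the base axis. Payload 3.6 kg.
Tool frame: the origin (TCP) lies midway between the tips of the shut fingers; the grasp point (between the pads) lies 19 mm behind it; z points along the fingers, y is the line along which they close (so a half turn about z gives the same grasp; the last joint's range is limited). The gripper opens to 85 mm and grips with 20 to 120 N. Pads are 22 mm wide; open, the fingers measure 114 mm over their backs; the gripper's body (76 mm by 85 mm) begins 54 mm behind the grasp point. The pads swing forward as they close: fully open they stand 13 mm farther back than shut.
Start: joints at [-1.306, 0.615, -0.013, 1.423, 0.008, 1.103, -0.04], TCP at [186.333, 622.688, 200.997] pointing down, gripper open.
Joint ranges: [-3.12, 3.12], [-0.3, 2.06], [-1.34, 1.32], [0.26, 2.42], [-1.36, 4.5], [0.01, 1.98], [-2.84, 2.84]. Speed limits (rad/s): [2.79, 2.79, 3.14, 3.14, 3.14, 3.14, 3.14].

## Interface

Orientations are given as a unit quaternion [x, y, z, w].
In Python, from workcell import manip gives the robot as it stands.
- The arm moves only by the shell command python3 -m handwheel 'ROWS' [OPENING]. ROWS is JSON, a list of rows, each a list of 2 entries, a list of its own where there are three numbers: the shift along the tool's x, y, z in m, then the turn about the tool's z in rad. A call has exactly 8 rows; each row shifts and turns the commanded pose from where the row before left it, along the tool's axes as they then stand; what a row does not reach is not made up. A row lasts 1/12 s, in which the tool goes at most 41.7 mm and 7.16 degrees, less where a joint would pass 70% of its speed; a pose out of reach is approached as far as the arm can. A call is refused whole if a number of a shift passes 0.0417 or a number of a turn 0.125, either way. A call with a gripper value outside its range is refused whole. OPENING is the closure, from 0 (fully open) to 1 (shut), set as the call begins (- or left out, the last holds). The fingers move at their own pace and stop on an object; the grip force is fixed at half the most. Time passes only in rows, so rows that do not move let the fingers close, or fill a call up. It gives the time, the measured TCP pose, the force, the opening and the grip force at its end, in the units of the state.
- manip.observe(): the state, without advancing time (a new reading comes with each control period).
- manip.read_camera(name): name is "scene" or "top" or "wrist"; returns (picture, depth): 480x640x3 uint8, red, green, blue; 480x640 float32, mm along the optical axis (not along the pixel's ray), 0 where there is no reading.
- manip.get_calibration(name): a dict with "fx", "fy", "cx", "cy" (pixels), "rvec" (rotation vector, rad) and "tvec" (3), from world to camera coordinates, as OpenCV has them. Camera axes: x right, y down, z forward; pixel columns grow to the right and rows downward; lengths in mm; the calibration is good to about 2 mm. A picture is of the moment at which its call begins: read the wrist's pose just before it. get_calibration takes no time and is no camera call; for the wrist camera it gives the pose at the moment of the call.
- manip.close_job(): hands the job in; it is judged then, once.
The state is a dict: "time": time; "joints": joint angles; "dq": joint speeds; "effort": joint torques, N m; "eef_pos": TCP position; "eef_rot": TCP orientation; "contact_force": force on the tool from outside, world axes, zero at the start; "moment": the same for the moment, N m; "opening": finger opening in mm; "grasp_force": force on a finger pad.
Only numpy, scipy, OpenCV 4.12 (cv2) and the standard library are available. Lean on these libraries where they do the work, as an engineer would, in place of code of your own. Each camera call takes 0.05 s, during which the arm holds its last target. There are 200 camera calls.

## Task

A piece of sea glass has lodged in one of the two T-slots of the aluminium frame-gluing plate. Lower the narrow steel foot of the slot scraper into that slot between the closed end and the glass, and push the glass along and out of the open end so that it drops into the white dish. Do not touch the glass with the gripper, and leave the scraper let go, standing upright in the slot.

Things in the scene. Friction and masses are not known exactly. Their poses are not given: they have to be found in the camera images.
- plate: Fixed aluminium plate, 260 mm long (x), 170 wide (y), 64 high. Origin: centre of underside. Two T-slots run along x, centred at y = +45 and -45: 36 wide at the mouth, 54 wide below z = 56, floor at z = 40. A dark steel bar closes both from x = -130 to -118; both open at x = +130. One holds the glass, the other a loose clamp nut with a black knob 100 mm above the table, not part of the job.
- glass: Lodged frosted green sea glass, a flat rounded disc 46 x 40 mm, 10 thick, about 30 g. It lies flat and free to slide on the floor of one slot under the lips (too wide to lift out), seen through the mouth, its centre starting 85 to 130 mm from the open end. Origin: centre of its underside; any yaw.
- scraper: Slot scraper, 250 g, standing upright: steel foot 50 mm long (x), 20 wide (y), 34 high; above it a wooden handle block 60 long (x), 24 wide (y), from 34 to 84 mm above the underside: grip it across the 24. Origin: centre of the foot's underside, z up; both ends alike. The sanding block nearby has the same handle but a broad 90 x 60 mm cork sole that fits no slot.
- dish: White rectangular ceramic dish, loose, 500 g, 120 mm long (x), 180 wide (y), 20 high, walls and floor 4 thick, standing on the table close against the plate's open end, lower than the slot floors, across both slots. Origin: centre of its underside; x runs in line with the slots, away from the plate.
Things that resemble listed ones, but are neither listed nor needed, are in the scene too. What is meant by the scraper is not purple, and is the smaller of those in its own colour.

How it is judged:
By the outcome, as a careful person would: the job done as asked, in the order asked, and still so for the second after the job is handed in, with the robot touching nothing.
It also fails if it takes over 38 s, if anything falls off the work surface, if the arm or the gripper's body presses on something with over 40 N, if the wrist force passes 120 N, or if a joint passes its speed limit or range.

## Working session

There is one attempt and no reset: what is moved stays moved. The work goes in short steps, Python scripts to look and compute and a shell command to move; the robot and the scene stay as the last step left them, time stands still between calls to the robot, and variables do not carry over. Pictures are saved under pics/ and viewed, at most 10 in all, crops included, and the job is handed in when it is done.

```bash
mkdir -p pics; ls; cat > h.py <<'E'
import numpy as np,cv2
from workcell import manip
from scipy.spatial.transform import Rotation as R
def snap(n,f):
    c=manip.get_calibration(n);p,d=manip.read_camera(n)
    cv2.imwrite(f'pics/{f}.png',p[:,:,::-1]);np.savez(f'pics/{f}.npz',p=p,d=d,**{k:np.array(v) for k,v in c.items()})
    return p,d,c
def load(f):
    z=np.load(f'pics/{f}.npz');return z['p'],z['d'],z
def ray(c,uv,z):
    uv=np.atleast_2d(uv).astype(float);Rm=cv2.Rodrigues(np.array(c['rvec'],float))[0];t=np.array(c['tvec'],float).ravel()
    d=np.c_[(uv[:,0]-c['cx'])/c['fx'],(uv[:,1]-c['cy'])/c['fy'],np.ones(len(uv))]@Rm
    o=-Rm.T@t;return o+d*((z-o[2])/d[:,2])[:,None]
def pts(c,d):
    Rm=cv2.Rodrigues(np.array(c['rvec'],float))[0];t=np.array(c['tvec'],float).ravel()
    v,u=np.mgrid[:480,:640];P=np.stack([(u-c['cx'])/c['fx']*d,(v-c['cy'])/c['fy']*d,d],-1)
    return (P-t)@Rm
E
python3 - <<'E'
from h import *
for n in("top","scene"):
    p,d,c=snap(n,n+'0');print(n,c)
s=manip.observe();print(s['time'],s['eef_rot'],s['opening'])
E
```

```text
pics
top {'fx': 570.6893872095231, 'fy': 570.6893872095231, 'cx': 313.9214083214022, 'cy': 239.39518861429175, 'rvec': array([ 2.12867637, -2.18606815,  0.11667025]), 'tvec': array([-120.10480503,  449.3761989 , 1198.48134508])}
scene {'fx': 518.6545135097103, 'fy': 518.6545135097103, 'cx': 319.2503553940264, 'cy': 238.19816129556366, 'rvec': array([ 2.03373689,  0.74000659, -0.43923345]), 'tvec': array([-246.32100826, -152.23422685, 1579.1748998 ])}
0.1 [ 1.44829645e-01  9.89455917e-01 -1.15809269e-03 -1.46224009e-04] 85.35233692898818
```

View pics/top0.png

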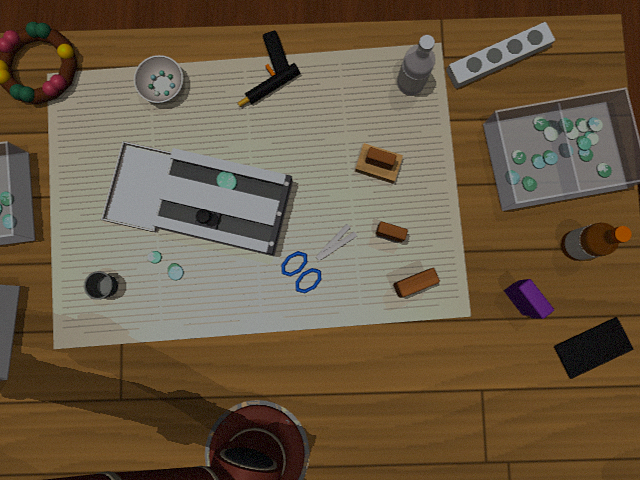

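View pics/scene0.png

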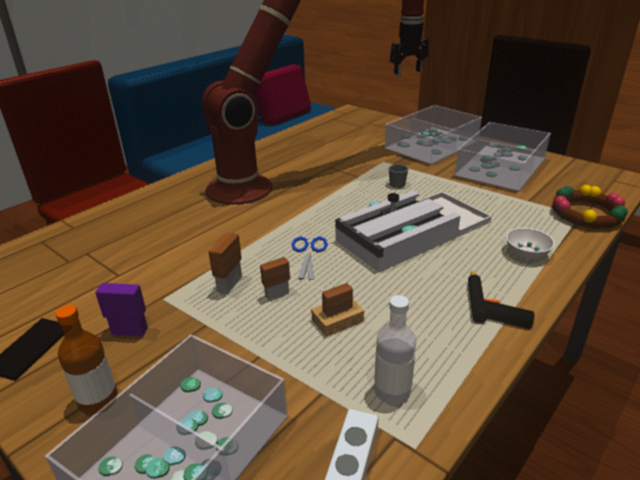

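Candidates in the top view are the small brown-handled upright block at (391,232), the larger one of the same colour at (416,282), the sanding block with its cork sole at (379,160), and a purple one at (529,298). By the description I choose (391,232). The glass is in the upper slot at (227,181), the clamp nut is in the lower slot at (207,216), and the dish is to the left at (135,185).

```bash
python3 - <<'E'
from h import *
p,d,c=load('top0');P=pts(c,d)
hsv=cv2.cvtColor(p,cv2.COLOR_RGB2HSV)
def rect(m,name,z=None):
    cs,_=cv2.findContours(m.astype(np.uint8),0,1);k=max(cs,key=cv2.contourArea)
    mm=np.zeros(m.shape,np.uint8);cv2.drawContours(mm,[k],-1,1,-1)
    Z=P[mm>0][:,2];zz=np.median(Z) if z is None else z
    r=cv2.minAreaRect(ray(c,k[:,0,:],zz)[:,:2].astype(np.float32))
    print(name,'z',np.percentile(Z,[5,50,95]).round(1),'rect',r)
def box(u0,u1,v0,v1):
    b=np.zeros((480,640),bool);b[v0:v1,u0:u1]=1;return b
z=P[:,:,2]
rect(box(365,420,212,252)&(z>70)&(z<100),'scraper top')
rect(box(385,450,262,305)&(z>70),'big top')
rect(box(350,410,140,185)&(z>60),'sander top')
rect(box(95,300,135,260)&(z>58)&(z<72),'plate top')
rect(box(160,300,135,260)&(z>35)&(z<72),'plate all',64)
rect(box(95,180,135,240)&(z>12)&(z<30),'dish')
g=box(205,255,165,200)&(hsv[:,:,0]>60)&(hsv[:,:,0]<95)&(hsv[:,:,1]>60)
rect(g,'glass')
rect(box(190,225,200,235)&(z>90),'knob')
for uv in [(190,170),(255,190),(210,215),(250,230),(285,215),(290,190),(280,235)]: print(uv,P[uv[1],uv[0]].round(1))
# scene cam: brown handle
p2,d2,c2=load('scene0');P2=pts(c2,d2)
for n,(u,v) in dict(scr=(275,268),big=(226,240)).items(): print(n,P2[v,u].round(1))
m=(P2[:,:,2]>70)&box(255,297,250,300);q=P2[m];print('scene scraper top',q.mean(0),np.percentile(q[:,2],[50,99]),q[:,:2].min(0),q[:,:2].max(0))
a=cv2.resize(p[200:310,360:450],None,fx=4,fy=4,interpolation=2)
b=cv2.resize(p2[220:310,200:310],None,fx=4,fy=4,interpolation=2)
o=np.zeros((440,800,3),np.uint8);o[:440,:360]=a;o[:360,360:800]=b
cv2.imwrite('pics/crop1.png',o[:,:,::-1])
E
```

```text
scraper top z [77.1 82.9 87. ] rect ((452.9569396972656, -291.7283020019531), (60.28883361816406, 25.64727210998535), 71.30435180664062)
big top z [ 98.1 113.1 116.8] rect ((345.1264343261719, -331.62652587890625), (32.916419982910156, 86.60098266601562), 20.534282684326172)
sander top z [65.6 78.9 82.5] rect ((608.6144409179688, -275.12493896484375), (59.311302185058594, 29.17091941833496), 70.3292236328125)
plate top z [59.9 63.8 67.7] rect ((529.9659423828125, 60.5048828125), (260.469970703125, 170.52040100097656), 74.99208068847656)
plate all z [37.9 61.8 67.6] rect ((528.8269653320312, 59.452720642089844), (262.9518127441406, 172.134765625), 74.9722671508789)
dish z [13.3 18.5 23.2] rect ((575.46630859375, 250.57455444335938), (122.51310729980469, 180.4857940673828), 75.78070068359375)
glass z [42.8 49.7 54.3] rect ((576.8372802734375, 50.93682098388672), (44.83068084716797, 34.06153106689453), 74.20791625976562)
knob z [ 93.8  99.7 103. ] rect ((491.25860595703125, 92.1030502319336), (30.701900482177734, 27.105405807495117), 43.77848815917969)
(190, 170) [601.1 130.   43.8]
(255, 190) [554.6  -8.5  38.6]
(210, 215) [494.4  78.6  90.2]
(250, 230) [468.8   3.8  35.4]
(285, 215) [504.4 -69.7   2.4]
(290, 190) [ 5.604e+02 -8.180e+01  1.000e-01]
(280, 235) [460.8 -57.7  -0.5]
scr [ 466.3 -303.1   78.8]
big [ 348.6 -330.2  114.8]
scene scraper top [ 481.14986329 -318.11449818   99.47204534] [ 81.90947286 705.76741634] [ 436.9321639  -903.48152202] [1123.94668758 -265.9358515 ]
```

View pics/crop1.png

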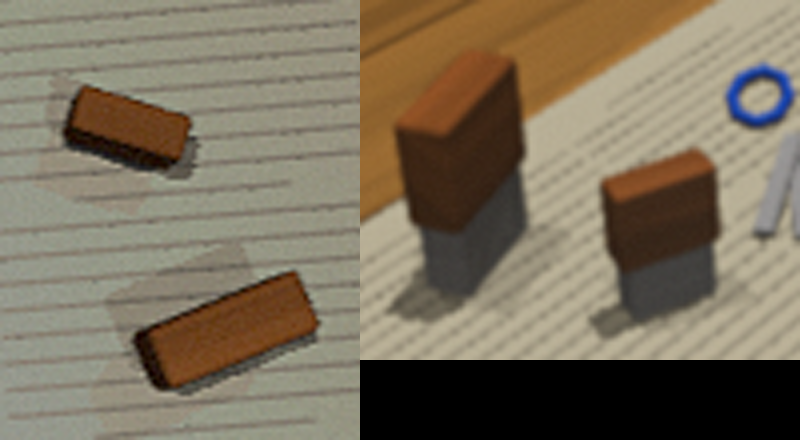

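The crop shows the small scraper at (127,127), a brown handle on a narrow grey foot. The larger one is at (230,330). The choice of the small scraper stands.

Plate estimate:
- Plate x axis is at 75°.
- The glass is in slot y=-45 at plate x≈+3, which puts it 127 mm from the open end and fits the description.
- The scraper top is at z≈83 and its long axis at ≈71°.

Next I turn the tool by 1.606 rad, then go round.

```bash
python3 -m handwheel '[[[0,0,0],0.125],[[0,0,0],0.125],[[0,0,0],0.125],[[0,0,0],0.125],[[0,0,0],0.125],[[0,0,0],0.125],[[0,0,0],0.125],[[0,0,0],0.125]]' 0
python3 -m handwheel '[[[0,0,0],0.125],[[0,0,0],0.125],[[0,0,0],0.125],[[0,0,0],0.125],[[0,0,0],0.106],[[-0.0187,0.0342,0],0],[[-0.0187,0.0342,0],0],[[-0.0187,0.0342,0],0]]'
python3 -m handwheel '[[[-0.0187,0.0342,0],0],[[-0.0187,0.0342,0],0],[[-0.0187,0.0342,0],0],[[-0.0187,0.0342,0],0],[[-0.0187,0.0342,0],0],[[-0.0187,0.0342,0],0],[[-0.0187,0.0342,0],0],[[-0.0187,0.0342,0],0]]'
```

```text
time: 0.77
eef_pos: [186.1, 622.3, 200.3]
eef_rot: [0.604, 0.797, -0.001, 0.0]
contact_force: [0.5, 0.2, -0.4]
opening: 85.3
grasp_force: 0.0
time: 1.43
eef_pos: [265.5, 535.7, 200.2]
eef_rot: [0.812, 0.584, -0.001, 0.001]
contact_force: [1.1, 0.9, 0.4]
opening: 85.3
grasp_force: 0.0
time: 2.1
eef_pos: [477.5, 305.8, 200.7]
eef_rot: [0.812, 0.583, -0.0, -0.0]
contact_force: [0.3, 1.0, -0.2]
opening: 85.3
grasp_force: 0.0
```

```bash
python3 -m handwheel '[[[-0.0187,0.0342,0],0],[[-0.0187,0.0342,0],0],[[-0.0384,0.0072,0],0],[[-0.0384,0.0072,0],0],[[-0.0384,0.0072,0],0],[[-0.0384,0.0072,0],0],[[-0.0384,0.0072,0],0],[[0,0,0],0]]'
python3 - <<'E'
from h import *
snap('wrist','w1')
E
python3 -m handwheel '[[[-0.0384,0.0072,0],0],[[-0.0384,0.0072,0],0],[[-0.0384,0.0072,0],0],[[-0.0384,0.0072,0],0],[[-0.0384,0.0072,0],0],[[-0.0384,0.0072,0],0],[[-0.0384,0.0072,0],0],[[-0.0384,0.0072,0],0]]'
python3 -m handwheel '[[[-0.0384,0.0072,0],0],[[0,0,0],0],[[0,0,0],0],[[0,0,0],0],[[0,0,0],0],[[0,0,0],0],[[0,0,0],0],[[0,0,0],0]]'
python3 - <<'E'
from h import *
p,d,c=snap('wrist','w2')
p1,_,_=load('w1')
cv2.imwrite('pics/w12.png',np.hstack([cv2.resize(p1,(400,300)),cv2.resize(p,(400,300))])[:,:,::-1])
E
```

```text
time: 2.77
eef_pos: [500.6, 45.9, 201.5]
eef_rot: [0.817, 0.577, -0.002, 0.002]
contact_force: [0.0, -0.5, 0.7]
opening: 85.5
grasp_force: 0.0
time: 3.48
eef_pos: [458.9, -253.1, 200.7]
eef_rot: [0.812, 0.584, 0.0, -0.0]
contact_force: [0.0, 0.7, 0.2]
opening: 85.4
grasp_force: 0.0
time: 4.15
eef_pos: [453.6, -290.3, 201.0]
eef_rot: [0.812, 0.584, 0.0, -0.0]
contact_force: [-0.4, 0.1, -0.0]
opening: 85.7
grasp_force: 0.0
```

View pics/w12.png

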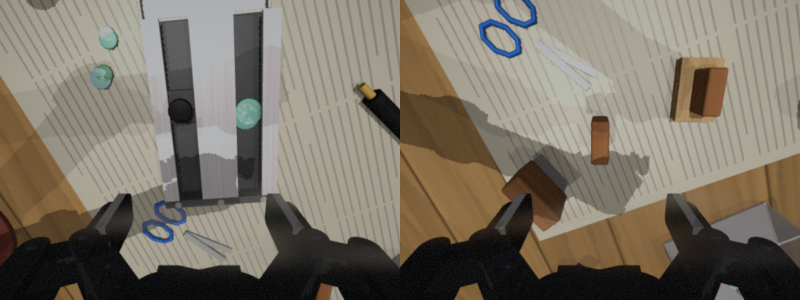

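The left half (w1) shows the glass at (248,113) in the right-hand slot and the knob at (180,110) in the other. The right half (w2) shows the small scraper at (600,140) and the larger one at (533,195). Now I measure both from these near views.

```bash
python3 - <<'E'
from h import *
def big(m):
    cs,_=cv2.findContours(m.astype(np.uint8),0,1);return max(cs,key=cv2.contourArea)
p,d,c=load('w2');P=pts(c,d);z=P[:,:,2]
b=np.zeros((480,640),bool);b[170:275,300:345]=1
k=big(b&(z>76)&(z<90));mm=np.zeros((480,640),np.uint8);cv2.drawContours(mm,[k],-1,1,-1)
print('scr z',np.median(z[mm>0]),cv2.minAreaRect(ray(c,k[:,0],83.5)[:,:2].astype(np.float32)))
# triangulate top-face centre between top and w2
pt,dt,ct=load('top0')
Pt=pts(ct,dt);bt=np.zeros((480,640),bool);bt[212:252,365:420]=1
kt=big(bt&(Pt[:,:,2]>77))
def cen(k): return np.array(cv2.minAreaRect(k)[0])
for zz in(78,84,90): print(zz,ray(ct,cen(kt),zz)[0].round(1),ray(c,cen(k),zz)[0].round(1))
# plate from w1
p,d,c=load('w1');P=pts(c,d);z=P[:,:,2]
b=np.zeros((480,640),bool);b[0:340,220:460]=1
k=big(b&(z>59)&(z<70)&(P[:,:,1]<250));q=ray(c,k[:,0],64)[:,:2]
print('plate z',np.median(z[b&(z>59)&(z<70)]),cv2.minAreaRect(q.astype(np.float32)))
hsv=cv2.cvtColor(p,cv2.COLOR_RGB2HSV)
g=np.zeros((480,640),bool);g[140:230,365:430]=1
k=big(g&(hsv[:,:,0]>60)&(hsv[:,:,0]<95)&(hsv[:,:,1]>50));G=ray(c,k[:,0],50)[:,:2]
a=np.radians(75);u=np.array([np.cos(a),np.sin(a)]);v=np.array([-u[1],u[0]])
f=(G-[530,60.5]);print('glass plate-x',(f@u).min(),(f@u).max(),'y',(f@v).min(),(f@v).max())
# slot mouth: floor pixels (z<56) lateral range at several plate-x
F=(P[:,:,:2]-[530,60.5]);X=F@u;Y=F@v
for s in(-45,45):
  for x in(-95,-70,-45,30,60):
    m=(abs(X-x)<4)&(abs(Y-s)<40)&b
    row=Y[m&(z>59)];lo=row[row<s].max() if (row<s).any() else 0;hi=row[row>s].min() if (row>s).any() else 0
    fl=z[m&(abs(Y-s)<10)];print(s,x,'mouth',round(np.percentile(row[row<s],98),1),round(np.percentile(row[row>s],2),1),'floor',np.median(fl).round(1))
m=(abs(Y+45)<10)&b&(X<-60);print('bar z>56 at X up to',np.percentile(X[m&(z>52)],95) if (m&(z>52)).any() else None, X[m].min())
E
```

```text
scr z 83.48927005287568 ((453.9549865722656, -292.8911437988281), (60.351436614990234, 23.3746395111084), 70.91778564453125)
78 [ 454.1 -292.7   78. ] [ 454.  -293.5   78. ]
84 [ 453.3 -291.9   84. ] [ 454.5 -292.    84. ]
90 [ 452.5 -291.1   90. ] [ 455.  -290.4   90. ]
plate z 63.668526277816106 ((530.0526123046875, 58.85792541503906), (260.29754638671875, 169.84228515625), 74.94879150390625)
glass plate-x -18.811452617637183 24.796617539459074 y -64.34935891447326 -29.704647953362993
-45 -95 mouth -63.5 -27.0 floor 40.2
-45 -70 mouth -63.3 -26.6 floor 40.2
-45 -45 mouth -63.4 -27.3 floor 40.2
-45 30 mouth -63.4 -26.9 floor 40.2
-45 60 mouth -63.5 -26.9 floor 40.3
45 -95 mouth 26.2 62.7 floor 40.2
45 -70 mouth 26.2 62.6 floor 40.2
45 -45 mouth 26.1 62.5 floor 40.2
45 30 mouth 44.3 45.5 floor 99.2
45 60 mouth 25.3 62.5 floor 40.0
bar z>56 at X up to -118.83899773467881 -189.6336616955798
```

Heights agree: scraper top 83.5, plate 63.7, slot floor 40.2. I go down onto the scraper at (454.2,-292.4) and close.

```bash
python3 -m handwheel '[[[-0.0018,0.0012,0.02],0],[[0,0,0.03],0],[[0,0,0.03],0],[[0,0,0.03],0],[[0,0,0.025],0],[[0,0,0.014],0],[[0,0,0.01],0],[[0,0,0],0]]' 0
python3 -m handwheel '[[[0,0,0],0],[[0,0,0],0],[[0,0,0],0],[[0,0,0],0],[[0,0,0],0],[[0,0,0],0],[[0,0,0],0],[[0,0,0],0]]' 1
python3 -m handwheel '[[[0,0,-0.01],0],[[0,0,-0.02],0],[[0,0,-0.02],0],[[0,0,-0.02],0],[[0,0,-0.02],0],[[0,0,-0.02],0],[[0,0,-0.01],0],[[0,0,0],0]]' 1
```

```text
time: 4.87
eef_pos: [452.7, -292.7, 40.2]
eef_rot: [0.812, 0.583, -0.001, -0.002]
contact_force: [-0.5, 0.3, -0.3]
opening: 85.4
grasp_force: 0.0
time: 5.53
eef_pos: [454.2, -294.2, 43.1]
eef_rot: [0.812, 0.583, 0.0, 0.001]
contact_force: [-0.9, -0.0, 6.0]
opening: 22.6
grasp_force: 60.2
time: 6.2
eef_pos: [454.5, -294.5, 164.1]
eef_rot: [0.812, 0.583, 0.001, 0.002]
contact_force: [0.8, -0.5, -3.4]
opening: 22.2
grasp_force: 59.4
```

```bash
python3 -m handwheel '[[[0.02,0.0005,0],0],[[0.036,0.001,0],0],[[0.036,0.001,0],0],[[0.036,0.001,0],0],[[0.036,0.001,0],0],[[0.036,0.001,0],0],[[0.036,0.001,0],0],[[0.03,0.001,0],0]]'
python3 -m handwheel '[[[0.015,0.001,0],0],[[0.01,0,0],0],[[0,0,0],-0.032],[[0,0,0],-0.03],[[0,0,0],0],[[0,0,0],0],[[0,0,0],0],[[0,0,0],0]]'
python3 - <<'E'
from h import *
p,d,c=snap('wrist','w3')
snap('top','t3'); s=[manip.observe()]; print(s[0]['eef_pos'],s[0]['eef_rot'],s[0]['moment'])
cv2.imwrite('pics/w3v.png',p[:,:,::-1])
E
```

```text
time: 6.87
eef_pos: [545.3, -40.2, 160.2]
eef_rot: [0.812, 0.584, -0.001, -0.002]
contact_force: [0.9, 0.7, -3.0]
opening: 22.4
grasp_force: 59.3
time: 7.53
eef_pos: [554.5, -21.6, 162.0]
eef_rot: [0.795, 0.607, -0.0, 0.0]
contact_force: [0.5, 0.5, -3.3]
opening: 22.2
grasp_force: 59.3
[554.71772223 -21.14942079 162.03452229] [ 7.94318256e-01  6.07501855e-01 -5.96062659e-05  4.09032469e-05] [0.0076604  0.0180995  0.00083783]
```

View pics/w3v.png

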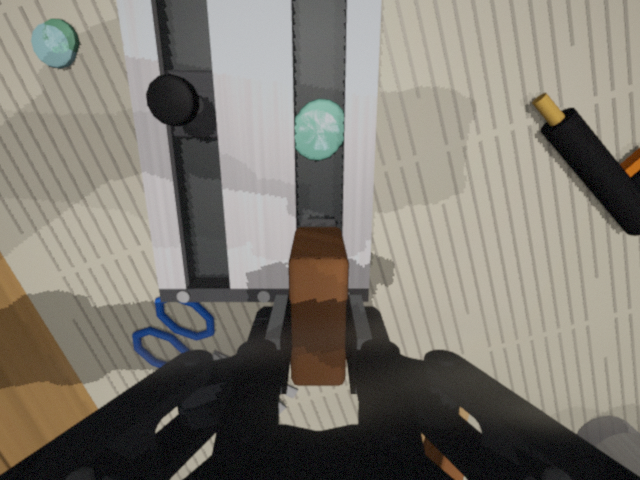

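The held handle, seen from (292,380) to (345,228), lines up with the slot at u 295–345, and the glass is ahead at (320,130). Numeric check of the held handle:

```bash
python3 - <<'E'
from h import *
a=np.radians(74.95);u=np.array([np.cos(a),np.sin(a)]);v=np.array([-u[1],u[0]]);C=np.array([530,59.2])
p,d,c=load('w3');P=pts(c,d);h=cv2.cvtColor(p,cv2.COLOR_RGB2HSV)
m=np.zeros((480,640),bool);m[200:400,280:355]=1
m&=(P[:,:,2]>198)&(h[:,:,1]>90)&((h[:,:,0]<20)|(h[:,:,0]>170))
cs,_=cv2.findContours(m.astype(np.uint8),0,1);k=max(cs,key=cv2.contourArea)
print('top z',np.percentile(P[m][:,2],[20,50,80]));r=cv2.minAreaRect(ray(c,k[:,0],np.median(P[m][:,2]))[:,:2].astype(np.float32));print(r)
f=np.array(r[0])-C;print('plate xy',f@u,f@v)
b=np.zeros((480,640),bool);b[0:280,230:400]=1
F=P[:,:,:2]-C;X=F@u;Y=F@v
for x in(-30,30,60):
  row=Y[b&(abs(X-x)<5)&(abs(Y+45)<30)&(P[:,:,2]>59)];print(x,np.percentile(row[row<-45],98),np.percentile(row[row>-45],2))
E
```

```text
top z [201.84120106 202.43069664 202.94874274]
((554.60498046875, -20.203998565673828), (59.86016082763672, 24.43273162841797), 75.06510162353516)
plate xy -70.29143397792942 -44.379210914700714
-30 -63.15589353427509 -27.083168943722345
30 -63.04459598276746 -27.044440483933165
60 -63.038305640933665 -27.057311534608985
```

Aligned within 1 mm. I lower it by 77 mm.

```bash
python3 -m handwheel '[[[0,0.0007,0.015],0],[[0,0,0.015],0],[[0,0,0.015],0],[[0,0,0.012],0],[[0,0,0.01],0],[[0,0,0.006],0],[[0,0,0.003],0],[[0,0,0],0]]'
python3 -m handwheel '[[[0,0,0.0005],0],[[0,0,0],0],[[0,0,0],0],[[0,0,0],0],[[0,0,0],0],[[0,0,0],0],[[0,0,0],0],[[0,0,0],0]]'
```

```text
time: 8.3
eef_pos: [555.3, -20.9, 85.6]
eef_rot: [0.794, 0.608, -0.0, -0.0]
contact_force: [0.1, 0.5, -2.9]
opening: 22.1
grasp_force: 59.3
time: 8.97
eef_pos: [555.5, -20.9, 85.6]
eef_rot: [0.794, 0.608, 0.0, 0.0]
contact_force: [0.3, 0.3, -2.6]
opening: 21.8
grasp_force: 59.3
```

```bash
python3 -m handwheel '[[[0,0,0.0015],0],[[0.006,0,0],0],[[0.008,0,0],0],[[0.008,0,0],0],[[0.008,0,0],0],[[0.008,0,0],0],[[0.008,0,0],0],[[0.008,0,0],0]]'
python3 -m handwheel '[[[0.008,0,0],0],[[0.008,0,0],0],[[0.008,0,0],0],[[0.008,0,0],0],[[0.008,0,0],0],[[0.008,0,0],0],[[0.008,0,0],0],[[0.008,0,0],0]]'
python3 - <<'E'
from h import *
p,d,c=snap('wrist','w4');cv2.imwrite('pics/w4s.png',cv2.resize(p,(400,300))[:,:,::-1])
E
```

```text
time: 9.63
eef_pos: [569.8, 32.4, 83.9]
eef_rot: [0.794, 0.608, -0.0, -0.0]
contact_force: [-0.1, -1.0, -3.2]
opening: 22.4
grasp_force: 59.3
time: 10.3
eef_pos: [586.4, 93.8, 84.0]
eef_rot: [0.794, 0.608, -0.0, -0.0]
contact_force: [-0.0, -0.2, -3.2]
opening: 22.5
grasp_force: 59.3
```

View pics/w4s.png

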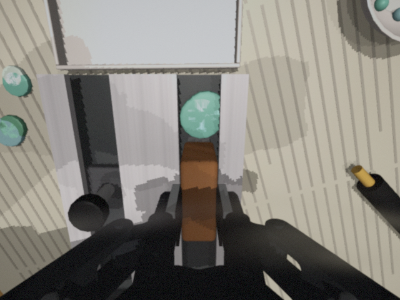

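The glass, at (202,115), rides ahead of the foot towards the open end and the dish. I keep pushing for another 68 mm.

```bash
python3 -m handwheel '[[[0.007,0,0],0],[[0.007,0,0],0],[[0.007,0,0],0],[[0.007,0,0],0],[[0.006,0,0],0],[[0.006,0,0],0],[[0.006,0,0],0],[[0.006,0,0],0]]'
python3 -m handwheel '[[[0.006,0,0],0],[[0.005,0,0],0],[[0.005,0,0],0],[[0,0,0],0],[[0,0,0],0],[[0,0,0],0],[[0,0,0],0],[[0,0,0],0]]'
python3 - <<'E'
from h import *
p,d,c=snap('wrist','w5');q,_,_=snap('top','t5');r,_,_=snap('scene','s5')
o=np.zeros((600,800,3),np.uint8);o[:300,:400]=cv2.resize(p,(400,300));o[:300,400:]=cv2.resize(q[120:270,90:290],(400,300),interpolation=2);o[300:,:400]=cv2.resize(r[150:300,320:520],(400,300),interpolation=2)
cv2.imwrite('pics/c5.png',o[:,:,::-1])
E
```

```text
time: 11.02
eef_pos: [600.0, 143.8, 84.0]
eef_rot: [0.794, 0.608, 0.0, 0.0]
contact_force: [-1.3, 0.2, -2.7]
opening: 21.9
grasp_force: 59.3
time: 11.68
eef_pos: [604.9, 156.5, 85.8]
eef_rot: [0.795, 0.607, 0.0, 0.001]
contact_force: [-2.3, -3.7, 4.3]
opening: 22.2
grasp_force: 60.3
```

View pics/c5.png

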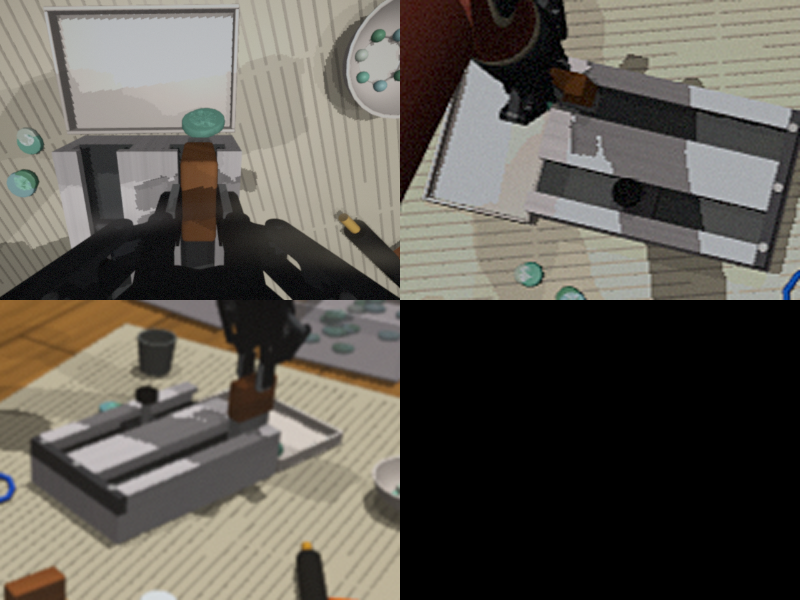

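The wrist view (top left) shows the glass tipped at the open end at (203,122), not yet in the dish, and the foot has risen about 2 mm. I take its 3D shape from the depth.

```bash
python3 - <<'E'
from h import *
a=np.radians(74.95);u=np.array([np.cos(a),np.sin(a)]);v=np.array([-u[1],u[0]]);C=np.array([530,59.2])
p,d,c=snap('wrist','w6');P=pts(c,d);h=cv2.cvtColor(p,cv2.COLOR_RGB2HSV)
m=np.zeros((480,640),bool);m[150:235,280:365]=1
m&=(h[:,:,0]>60)&(h[:,:,0]<95)&(h[:,:,1]>60)&(d>0)
F=P[:,:,:2]-C;X=F@u;Y=F@v;Z=P[:,:,2]
for x in range(100,200,4):
    k=m&(abs(X-x)<2)
    if k.sum()>8: print(x,'z',np.median(Z[k]).round(1),'y',Y[k].min().round(0),Y[k].max().round(0),k.sum())
# scraper handle top, dish rim
k=np.zeros((480,640),bool);k[230:390,285:350]=1;k&=(h[:,:,1]>90)&((h[:,:,0]<20)|(h[:,:,0]>170))&(Z>115)
print('handle z',np.median(Z[k]),'x',np.percentile(X[k],[2,98]),'tilt',np.polyfit(X[k],Z[k],1),np.mean(Y[k]))
for y in(-90,-20,0):
  r=[(x,np.median(Z[(abs(X-x)<2)&(abs(Y-y)<4)]).round(0)) for x in range(122,150,3) if ((abs(X-x)<2)&(abs(Y-y)<4)).sum()>0];print(y,r)
print(c['rvec'],-cv2.Rodrigues(c['rvec'])[0].T@c['tvec'])
E
```

```text
136 z 41.9 y -60.0 -38.0 44
140 z 42.6 y -67.0 -32.0 273
144 z 42.5 y -71.0 -30.0 418
148 z 37.3 y -72.0 -30.0 567
152 z 29.8 y -72.0 -30.0 554
156 z 21.9 y -72.0 -31.0 469
160 z 14.8 y -68.0 -41.0 187
handle z 126.18876389928714 x [ 85.84395864 142.87506116] tilt [1.06344382e-01 1.14019867e+02] -46.32275480074118
-90 [(122, np.float64(193.0)), (125, np.float64(187.0)), (128, np.float64(186.0)), (131, np.float64(0.0)), (134, np.float64(1.0)), (137, np.float64(1.0)), (140, np.float64(1.0)), (143, np.float64(1.0)), (146, np.float64(0.0)), (149, np.float64(0.0))]
-20 [(122, np.float64(162.0)), (125, np.float64(170.0)), (128, np.float64(41.0)), (131, np.float64(32.0)), (137, np.float64(20.0)), (140, np.float64(14.0)), (143, np.float64(4.0)), (146, np.float64(4.0)), (149, np.float64(4.0))]
0 [(122, np.float64(195.0)), (125, np.float64(191.0)), (128, np.float64(184.0)), (131, np.float64(37.0)), (137, np.float64(20.0)), (140, np.float64(12.0)), (143, np.float64(4.0)), (146, np.float64(4.0)), (149, np.float64(4.0))]
[-2.81066744  0.37502664  0.05470929] [624.20193071 231.48698387 258.35224634]
```

The glass stands on the dish floor leaning back at about 60°. Its tail, at z≈42, is caught under the foot's front edge, and the scraper is pitched about 6° in the grip. I lift 5 mm, retract 45 mm, set the foot flat on the floor and look again.

```bash
python3 -m handwheel '[[[0,0,-0.003],0],[[0,0,-0.003],0],[[-0.01,0,0],0],[[-0.01,0,0],0],[[-0.01,0,0],0],[[-0.01,0,0],0],[[-0.005,0,0],0],[[0,0,0],0]]'
python3 -m handwheel '[[[0,0,0.003],0],[[0,0,0.002],0],[[0,0,0.002],0],[[0,0,0.001],0],[[0,0,0.001],0],[[0,0,0],0],[[0,0,0],0],[[0,0,0],0]]'
cat > look.py <<'E'
import sys
from h import *
a=np.radians(74.95);u=np.array([np.cos(a),np.sin(a)]);v=np.array([-u[1],u[0]]);C=np.array([530,59.2])
p,d,c=snap('wrist',sys.argv[1]);P=pts(c,d);h=cv2.cvtColor(p,cv2.COLOR_RGB2HSV)
F=P[:,:,:2]-C;X=F@u;Y=F@v;Z=P[:,:,2]
m=(abs(Y+45)<60)&(X>100)&(X<255)&(h[:,:,0]>60)&(h[:,:,0]<95)&(h[:,:,1]>60)&(d>0)
for x in range(100,255,4):
    k=m&(abs(X-x)<2)
    if k.sum()>8: print(x,'z',np.median(Z[k]).round(1),'y',Y[k].min().round(0),Y[k].max().round(0),k.sum())
k=(abs(Y+45)<16)&(h[:,:,1]>90)&((h[:,:,0]<20)|(h[:,:,0]>170))&(Z>119)&(Z<140)
print('handle z',np.median(Z[k]),'x',np.percentile(X[k],[2,98]),'tilt',np.polyfit(X[k],Z[k],1),np.mean(Y[k]))
E
python3 look.py w7
```

```text
time: 12.55
eef_pos: [591.8, 112.1, 90.1]
eef_rot: [0.795, 0.606, -0.001, 0.0]
contact_force: [0.3, -0.4, -3.2]
opening: 22.5
grasp_force: 59.3
time: 13.22
eef_pos: [592.5, 116.4, 83.1]
eef_rot: [0.794, 0.608, 0.001, -0.001]
contact_force: [-3.9, -0.3, 9.6]
opening: 22.4
grasp_force: 60.8
132 z 40.0 y -58.0 -32.0 164
136 z 40.9 y -66.0 -27.0 403
140 z 40.1 y -69.0 -27.0 507
144 z 35.7 y -69.0 -27.0 502
148 z 29.5 y -69.0 -27.0 560
152 z 23.3 y -69.0 -29.0 380
156 z 17.3 y -67.0 -34.0 308
160 z 13.0 y -59.0 -46.0 25
handle z 123.59169555532662 x [ 43.65010218 100.4146562 ] tilt [-8.27405084e-03  1.24129671e+02] -44.95637272126824
```

The scraper is level again at floor height. The glass leans on the plate's end edge with its tail at only z≈41. I'll lift, carry the foot just past the plate end at plate x≈157, and press the tail gently down so the base slides forward into the dish.

```bash
python3 -m handwheel '[[[0,0,-0.006],0],[[0,0,-0.007],0],[[0.015,0,0],0],[[0.02,0,0],0],[[0.02,0,0],0],[[0.02,0,0],0],[[0.01,0,0],0],[[0,0,0],0]]'
python3 -m handwheel '[[[0,0,0.004],0],[[0,0,0.003],0],[[0,0,0.002],0],[[0,0,0.002],0],[[0,0,0.002],0],[[0,0,0.002],0],[[0,0,0],0],[[0,0,0],0]]'
python3 look.py w8
```

```text
time: 13.93
eef_pos: [614.3, 203.1, 93.1]
eef_rot: [0.792, 0.611, 0.001, -0.001]
contact_force: [-0.7, 0.7, -2.6]
opening: 22.2
grasp_force: 59.3
time: 14.6
eef_pos: [616.3, 196.5, 84.6]
eef_rot: [0.795, 0.607, 0.003, 0.0]
contact_force: [-5.2, 1.3, 20.5]
opening: 22.2
grasp_force: 62.1
144 z 176.2 y -88.0 -3.0 130
148 z 175.6 y -93.0 -0.0 393
152 z 184.8 y -92.0 -2.0 201
156 z 189.3 y -95.0 2.0 188
160 z 193.0 y -94.0 1.0 164
164 z 196.2 y -105.0 15.0 861
168 z 196.7 y -105.0 15.0 896
172 z 200.3 y -68.0 -24.0 1041
176 z 209.1 y -66.0 -27.0 105
handle z 125.08497885568394 x [127.22015569 183.98751305] tilt [-3.24387666e-02  1.30116515e+02] -46.88640152876644
```

It took 20 N without moving, and the foot's rear may be resting on the plate's edge. I unload, and read the position at rest.

```bash
python3 -m handwheel '[[[0,0,-0.005],0],[[0,0,-0.006],0],[[0,0,-0.003],0],[[0,0,0],0],[[0,0,0],0],[[0,0,0],0],[[0,0,0],0],[[0,0,0],0]]'
python3 look.py w9
python3 - <<'E'
from h import *
s=[]
for i in range(2):
    p,d,c=snap('scene','s9');s.append(manip.observe()['eef_pos'])
print(s)
q=load('w9')[0]
o=np.zeros((300,800,3),np.uint8);o[:,:400]=cv2.resize(q[60:360,120:520],(400,300));o[:,400:]=cv2.resize(p[190:265,420:520],(400,300),interpolation=2)
cv2.imwrite('pics/c9.png',o[:,:,::-1])
E
```

```text
time: 15.32
eef_pos: [614.1, 197.2, 92.4]
eef_rot: [0.794, 0.608, -0.001, -0.0]
contact_force: [0.7, -0.1, -2.7]
opening: 22.2
grasp_force: 59.4
140 z 34.1 y -68.0 -66.0 9
144 z 181.2 y -85.0 -5.0 129
148 z 183.0 y -91.0 2.0 418
152 z 179.0 y -90.0 -1.0 208
156 z 195.7 y -94.0 3.0 219
160 z 199.9 y -93.0 2.0 132
164 z 202.9 y -105.0 14.0 488
168 z 204.5 y -105.0 15.0 1285
172 z 206.7 y -66.0 -22.0 944
176 z 216.2 y -65.0 -25.0 196
handle z 132.68190746943566 x [127.83689006 184.58254863] tilt [-4.55625843e-02  1.39446202e+02] -44.85360440246739
[array([614.29609584, 197.25890641,  92.61742277]), array([614.35613959, 197.29697578,  92.72278818])]
```

View pics/c9.png

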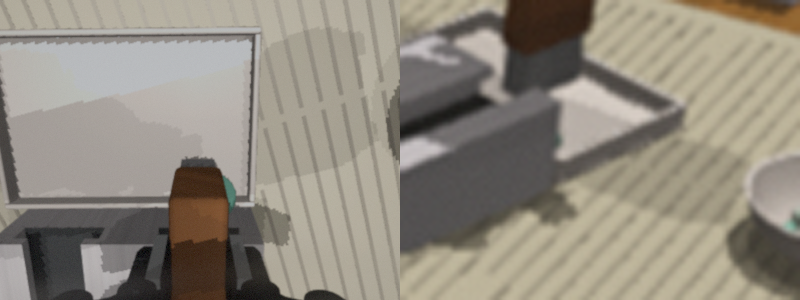

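The wrist half shows the glass edge just right of the handle at (230,190). It is still leaning, now partly hidden by the foot. The foot centre is at plate x≈155, so its rear was at the edge. I move 5 mm further and press again.

```bash
python3 -m handwheel '[[[0.005,0,0],0],[[0,0,0.004],0],[[0,0,0.004],0],[[0,0,0.002],0],[[0,0,0.002],0],[[0,0,0.002],0],[[0,0,0],0],[[0,0,0],0]]'
```

```text
time: 16.13
eef_pos: [617.9, 204.4, 84.2]
eef_rot: [0.794, 0.608, 0.004, -0.0]
contact_force: [-3.8, 3.0, 18.7]
opening: 22.1
grasp_force: 61.9
```

The press only jams the leaning glass, because the friction is high. New approach: set the foot in the dish ahead of the glass and ease its base back to the near wall. That makes the glass steep enough for its tail to stand well above the slot floor. After that I can push the tail forward from inside the slot so it topples into the dish.

```bash
python3 -m handwheel '[[[0,0,-0.006],0],[[0,0,-0.008],0],[[0.006,0,-0.004],0],[[0.008,0,0],0],[[0.008,0,0],0],[[0.008,0,0],0],[[0,0,0],0],[[0,0,0],0]]'
python3 look.py w10
python3 - <<'E'
from h import *
print(manip.observe()['eef_pos'])
E
```

```text
time: 16.8
eef_pos: [623.0, 232.4, 96.0]
eef_rot: [0.793, 0.609, -0.001, -0.0]
contact_force: [0.1, -0.3, -2.8]
opening: 22.3
grasp_force: 59.3
152 z 22.0 y -69.0 -67.0 12
180 z 188.9 y -85.0 -4.0 95
184 z 187.7 y -91.0 3.0 421
188 z 197.4 y -89.0 -0.0 139
192 z 201.0 y -92.0 4.0 185
196 z 203.9 y -92.0 4.0 171
200 z 204.4 y -99.0 3.0 440
204 z 208.2 y -105.0 15.0 1389
208 z 209.4 y -66.0 -22.0 1003
212 z 219.6 y -64.0 -24.0 251
handle z 136.27080086827075 x [164.18758362 220.91237425] tilt [-6.19623856e-02  1.47677388e+02] -44.27577934847323
[623.1544652  231.17351384  96.19373864]
```

```bash
python3 -m handwheel '[[[0.006,0,0],0],[[0,0,0.008],0],[[0,0,0.01],0],[[0,0,0.01],0],[[0,0,0.008],0],[[0,0,0.006],0],[[0,0,0],0],[[0,0,0],0]]'
python3 -m handwheel '[[[-0.003,0,0],0],[[-0.003,0,0],0],[[-0.003,0,0],0],[[-0.003,0,0],0],[[-0.002,0,0],0],[[0,0,0],0],[[0,0,0],0],[[0,0,0],0]]'
python3 look.py w11|tail -1
```

```text
time: 17.52
eef_pos: [624.9, 236.6, 54.3]
eef_rot: [0.794, 0.608, -0.001, -0.0]
contact_force: [0.0, -0.2, -3.5]
opening: 22.1
grasp_force: 59.3
time: 18.18
eef_pos: [621.5, 223.6, 55.0]
eef_rot: [0.794, 0.608, 0.0, -0.0]
contact_force: [0.5, 0.4, -2.6]
opening: 22.3
grasp_force: 59.3
handle z 123.50204763542861 x [172.51872885 194.74201827] tilt [ 0.61617099 13.72406718] -48.43079371253835
```

```bash
python3 -m handwheel '[[[-0.002,0,0],0],[[-0.001,0,0],0],[[-0.001,0,0],0],[[-0.001,0,0],0],[[0,0,0],0],[[0,0,0],0],[[0,0,0],0],[[0,0,0],0]]'
python3 - <<'E'
from h import *
p,d,c=snap('wrist','w12b');q,_,_=snap('scene','s12');print(manip.observe()['eef_pos'])
o=np.zeros((300,800,3),np.uint8);o[:,:400]=cv2.resize(p[100:400,120:520],(400,300));o[:,400:]=cv2.resize(q[190:265,420:520],(400,300),interpolation=2)
h=cv2.cvtColor(p,cv2.COLOR_RGB2HSV);P=pts(c,d);a=np.radians(74.95);u=np.array([np.cos(a),np.sin(a)]);v=np.array([-u[1],u[0]]);F=P[:,:,:2]-[530,59.2];X=F@u;Y=F@v
m=(h[:,:,0]>60)&(h[:,:,0]<95)&(h[:,:,1]>60)&(X>110)&(X<170)&(abs(Y+45)<30)&(P[:,:,2]<70)
print(m.sum(),np.percentile(P[m][:,2],[2,50,98]),np.percentile(X[m],[2,98]))
cv2.imwrite('pics/c12.png',o[:,:,::-1])
E
```

```text
time: 18.9
eef_pos: [620.2, 218.5, 55.0]
eef_rot: [0.794, 0.608, -0.0, 0.0]
contact_force: [0.5, 0.9, -3.1]
opening: 22.7
grasp_force: 59.3
[620.17978187 218.46832107  54.97544747]Traceback (most recent call last):
  File "<stdin>", line 6, in <module>
    return _quantile_unchecked(
        a, q, axis, out, overwrite_input, method, keepdims, weights)
    return _ureduce(a,
                    func=_quantile_ureduce_func,
    ...<5 lines>...
                    overwrite_input=overwrite_input,
                    method=method)
    r = func(a, **kwargs)
    result = _quantile(arr,
                       quantiles=q,
    ...<2 lines>...
                       out=out,
                       weights=wgt)
    slices_having_nans = np.isnan(arr[-1, ...])
                                  ~~~^^^^^^^^^
IndexError: index -1 is out of bounds for axis 0 with size 0
```

```bash
python3 -m handwheel '[[[0.004,0,0],0],[[0.003,0,-0.01],0],[[0,0,-0.012],0],[[0,0,-0.014],0],[[0,0,-0.014],0],[[0,0,-0.012],0],[[-0.008,0,0],0],[[-0.02,0,0],0]]'
python3 -m handwheel '[[[-0.02,0,0],0],[[-0.02,0,0],0],[[-0.02,0,0],0],[[-0.02,0,0],0],[[-0.01,0,0],0],[[0,0,0],0],[[0,0,0],0],[[0,0,0],0]]'
python3 look.py w13
python3 - <<'E'
from h import *
p=load('w13')[0];q,_,_=snap('scene','s13');print(manip.observe()['eef_pos'])
o=np.zeros((300,800,3),np.uint8);o[:,:400]=cv2.resize(p,(400,300));o[:,400:]=cv2.resize(q[190:265,420:520],(400,300),interpolation=2)
cv2.imwrite('pics/c13.png',o[:,:,::-1])
E
```

```text
time: 19.67
eef_pos: [615.5, 202.4, 118.3]
eef_rot: [0.792, 0.61, 0.003, -0.001]
contact_force: [0.3, 1.1, -3.5]
opening: 22.0
grasp_force: 59.3
time: 20.33
eef_pos: [591.5, 113.6, 116.9]
eef_rot: [0.793, 0.609, 0.001, -0.001]
contact_force: [-0.4, 0.3, -3.1]
opening: 22.2
grasp_force: 59.3
144 z 41.4 y -59.0 -17.0 323
148 z 41.7 y -59.0 -16.0 352
152 z 41.6 y -59.0 -19.0 193
handle z 130.56078654552337 x [96.6342808  98.20146479] tilt [ -0.15683848 145.43712044] -44.65692862646496
[591.41189639 113.68906127 116.78208395]
```

View pics/c13.png

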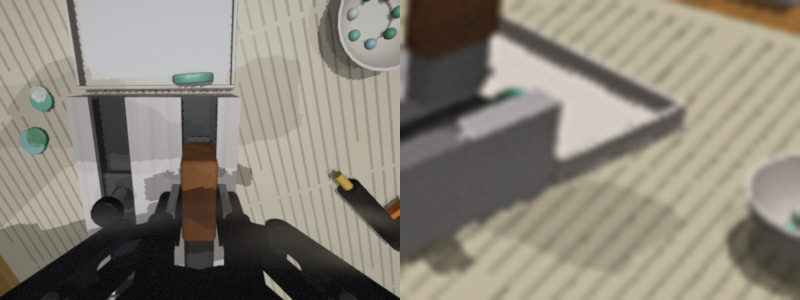

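The glass now stands upright on its edge inside the dish, at (193,78) in the wrist half (plate x 142–154, top z≈42). It only needs a nudge forward at the top. I lower the foot onto the slot floor behind it.

```bash
python3 -m handwheel '[[[0,0,0.006],0],[[0,0,0.008],0],[[0,0,0.008],0],[[0,0,0.006],0],[[0,0,0.003],0],[[0,0,0.001],0],[[0,0,0],0],[[0,0,0],0]]'
python3 look.py w14
```

```text
time: 21.1
eef_pos: [591.5, 111.3, 85.2]
eef_rot: [0.794, 0.608, 0.0, 0.0]
contact_force: [0.5, 0.4, -2.3]
opening: 22.4
grasp_force: 59.3
144 z 41.4 y -59.0 -16.0 401
148 z 41.4 y -59.0 -17.0 496
152 z 41.6 y -59.0 -19.0 233
handle z 125.56252805649913 x [38.94536324 95.48847259] tilt [-1.46019193e-02  1.26434522e+02] -45.25859427022544
```

```bash
python3 -m handwheel '[[[0,0,0.0015],0],[[0.004,0,0.0007],0],[[0.008,0,0],0],[[0.008,0,0],0],[[0.008,0,0],0],[[0.008,0,0],0],[[0.006,0,0],0],[[0.006,0,0],0]]'
python3 -m handwheel '[[[0.006,0,0],0],[[0.005,0,0],0],[[0.004,0,0],0],[[0,0,0],0],[[0,0,0],0],[[0,0,0],0],[[0,0,0],0],[[0,0,0],0]]'
python3 look.py w15
```

```text
time: 21.82
eef_pos: [604.3, 158.2, 83.3]
eef_rot: [0.794, 0.608, 0.0, 0.001]
contact_force: [0.6, -0.3, -2.8]
opening: 21.8
grasp_force: 59.4
time: 22.48
eef_pos: [608.0, 171.9, 83.1]
eef_rot: [0.794, 0.608, 0.0, 0.0]
contact_force: [-1.2, -3.2, 6.2]
opening: 22.5
grasp_force: 60.2
116 z 177.7 y -85.0 -6.0 17
120 z 174.8 y -92.0 1.0 354
124 z 176.0 y -90.0 -0.0 159
128 z 186.5 y -92.0 3.0 173
132 z 189.0 y -92.0 2.0 127
136 z 192.2 y -93.0 2.0 214
140 z 195.1 y -105.0 15.0 1607
144 z 195.9 y -103.0 13.0 452
148 z 202.4 y -67.0 -23.0 763
156 z 13.5 y -48.0 -24.0 135
160 z 13.6 y -53.0 -19.0 255
164 z 13.6 y -56.0 -16.0 224
168 z 13.5 y -57.0 -15.0 152
172 z 13.6 y -58.0 -14.0 143
176 z 13.7 y -58.0 -14.0 151
180 z 13.7 y -57.0 -15.0 185
184 z 13.6 y -57.0 -17.0 221
188 z 13.5 y -53.0 -20.0 234
192 z 13.2 y -49.0 -24.0 137
handle z 123.48244067214732 x [101.60188125 157.92775996] tilt [-2.33293637e-02  1.26495801e+02] -45.40797968959713
```

The glass now lies flat in the dish (top z≈13.6, plate x 155–193). I draw the scraper back well into the slot, set it flat and let go.

```bash
python3 -m handwheel '[[[0,0,-0.002],0],[[-0.006,0,0],0],[[-0.01,0,0],0],[[-0.01,0,0],0],[[-0.01,0,0],0],[[-0.01,0,0],0],[[-0.006,0,0],0],[[0,0,0],0]]'
python3 -m handwheel '[[[0,0,0.001],0],[[0,0,0.001],0],[[0,0,0.001],0],[[0,0,0.001],0],[[0,0,0],0],[[0,0,0],0],[[0,0,0],0],[[0,0,0],0]]'
python3 look.py w16|tail -1
```

```text
time: 23.2
eef_pos: [593.7, 118.8, 85.0]
eef_rot: [0.795, 0.606, -0.001, 0.001]
contact_force: [0.3, -0.4, -3.4]
opening: 22.3
grasp_force: 59.3
time: 23.87
eef_pos: [594.6, 122.8, 83.1]
eef_rot: [0.794, 0.608, 0.001, -0.0]
contact_force: [-2.8, -1.3, 9.5]
opening: 22.6
grasp_force: 60.8
handle z 123.58112524718696 x [ 50.4530571  107.12431887] tilt [-1.01292887e-02  1.24328874e+02] -45.301815969131944
```

```bash
python3 -m handwheel '[[[0,0,-0.002],0],[[0,0,0],0],[[0,0,0],0],[[0,0,0],0],[[0,0,0],0],[[0,0,0],0],[[0,0,0],0],[[0,0,0],0]]'
python3 -m handwheel '[[[0,0,0],0],[[0,0,0],0],[[0,0,0],0],[[0,0,0],0],[[0,0,0],0],[[0,0,0],0],[[0,0,0],0],[[0,0,0],0]]' 0
python3 -m handwheel '[[[0,0,-0.01],0],[[0,0,-0.02],0],[[0,0,-0.03],0],[[0,0,-0.03],0],[[0,0,-0.03],0],[[0,0,-0.02],0],[[0,0,0],0],[[0,0,0],0]]'
python3 look.py w17
python3 - <<'E'
from h import *
p=load('w17')[0];q,_,_=snap('scene','s17')
o=np.zeros((300,800,3),np.uint8);o[:,:400]=cv2.resize(p,(400,300));o[:,400:]=cv2.resize(q[150:300,320:520],(400,300),interpolation=2)
cv2.imwrite('pics/c17.png',o[:,:,::-1])
E
```

```text
time: 24.58
eef_pos: [594.6, 122.8, 83.2]
eef_rot: [0.794, 0.608, 0.001, -0.0]
contact_force: [0.1, 2.8, 4.3]
opening: 22.2
grasp_force: 60.2
time: 25.25
eef_pos: [594.1, 121.9, 82.8]
eef_rot: [0.794, 0.608, -0.0, 0.0]
contact_force: [-0.2, -0.2, 0.2]
opening: 85.4
grasp_force: 0.0
time: 25.92
eef_pos: [594.9, 121.9, 224.8]
eef_rot: [0.794, 0.608, 0.002, 0.001]
contact_force: [-0.3, -0.3, 0.3]
opening: 85.3
grasp_force: 0.0
156 z 13.1 y -49.0 -23.0 81
160 z 13.7 y -53.0 -18.0 69
164 z 13.7 y -55.0 -17.0 57
168 z 13.6 y -57.0 -16.0 46
172 z 13.5 y -57.0 -15.0 45
176 z 13.4 y -57.0 -15.0 29
180 z 13.4 y -56.0 -15.0 17
184 z 13.5 y -55.0 -17.0 20
188 z 13.3 y -52.0 -21.0 17
192 z 13.3 y -47.0 -25.0 31
handle z 123.46467544172829 x [ 50.43430218 107.00255844] tilt [-5.31456702e-03  1.23800689e+02] -44.99425565980868
```

View pics/c17.png

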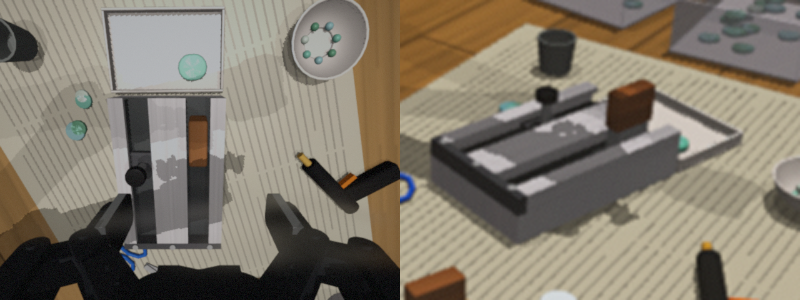

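The glass lies flat in the dish at (192,67). The scraper stands upright in the slot at (199,140), released, and the gripper is clear.

```bash
python3 -c "
from workcell import manip
print(manip.close_job())"
```

```text
the job is handed in; nothing more can be done
None
```

The sea glass is out of the slot and flat in the white dish, and the scraper stands released and upright in the slot; on leaving the slot the glass first jammed leaning at the open end, so I also used the scraper's foot from inside the dish to free it, and handed the job in at about 26 s.

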